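Assemble the water-filtration stack

TASK

Put the filtration unit together on the grey foot, from the bottom up and one piece at a time: stand the receiver cup in the foot's ring, then the filter support on the cup, then the taller of the two funnels on the support, and last the lid on the funnel, each piece upright, fully seated and let go before the next. Leave the shorter funnel, the wash bottle, the sample jar and the beaker standing where they are.

Things in the scene. Friction and masses are not known exactly. Their poses are not given: they have to be found in the camera images.
- foot: Flat grey square foot plate, 110 x 110 x 8 mm, fixed to the bench, with a low ring on top (68 mm inside, 84 mm outside diameter, its top 16 mm above the bench) that takes the receiver cup; dark floor inside the ring, 8 mm above the bench. Origin at the centre of its underside, at bench height; z up.
- receiver: Loose, upright, round; origin at centre of underside, z up. White plastic receiver cup: plain straight open cup, 59 mm outside diameter, 62 mm high, mouth 52 mm, bottom 5 mm thick, no plug and no flange. In the foot its origin is 8 mm above the foot's.
- support: Loose, upright, round; origin at centre of underside, z up. Stands on a tapered plug 14 mm high (38 mm wide at bottom, 47 mm at top). White filter support: low disc 62 mm wide from 14 to 42 mm height (its top); open recess in the top 52 mm wide, 18 mm deep, floor with many small dark holes. Plug goes into the receiver cup, body rests on its rim: origin then 48 mm above the receiver's.
- tall_funnel: Loose, upright, round; origin at centre of underside, z up. Stands on a tapered plug 14 mm high (38 mm wide at bottom, 47 mm at top). White taller funnel: open cylinder, 52 mm outside, 95 mm high in all, mouth 45 mm, 60 mm flange at 14 to 20 mm height, floor at 20 mm with one dark spot. Plug goes into the support's recess, flange rests on its rim: origin then 28 mm above the support's.
- short_funnel: Loose, upright, round; origin at centre of underside, z up. Stands on a tapered plug 14 mm high (38 mm wide at bottom, 47 mm at top). White shorter funnel, to be left alone: same as the taller one but only 55 mm high in all.
- lid: Loose, upright, round; origin at centre of underside, z up. White lid: 60 mm disc at 12 to 19 mm height, round knob on top (20 mm wide, from 19 to 45 mm height), stands on a tapered plug 12 mm high (32 mm wide at bottom, 40 mm at top). Plug goes into the funnel's mouth, disc rests on its rim: origin then 83 mm above the tall funnel's.
- wash_bottle: Bystander: loose white plastic bottle with a cap, 62 mm diameter, 150 mm high; origin at the centre of its underside, z up.
- sample_jar: Bystander: loose small white sample jar with a red lid, 48 mm diameter, 55 mm high; origin at the centre of its underside, z up.
- beaker: Bystander: loose open glass beaker, 72 mm across at the rim, 90 mm high; origin at the centre of its underside, z up.
Things that resemble listed ones, but are neither listed nor needed, are in the scene too. What is shaped like the tall_funnel but turquoise is not meant. What is shaped like the lid but orange is not meant.

How it is judged:
By the outcome, as a careful person would: the job done as asked, in the order asked, and still so for the second after the job is handed in, with the robot touching nothing.
It also fails if it takes over 99 s, if anything falls off the work surface, if the arm or the gripper's body presses on something with over 40 N, if the wrist force passes 120 N, or if a joint passes its speed limit or range.

ROBOT

A 7-joint arm with a two-finger parallel gripper is mounted at the origin on the work surface. World frame = base frame: x ahead of the robot, y to its left, z up, the work surface at z = 0. Lengths are in m, angles in rad, forces in N, time in s.
With the tool pointing down it reaches from about 0.4 to 0.925 m from the base axis. Payload 5.6 kg.
Tool frame: the origin (TCP) lies midway between the tips of the shut fingers; the grasp point (between the pads) lies 19 mm behind it (ctrl.hold_point_z is the distance from the TCP to the grasp point, in m); z points along the fingers, y is the direction in which the jaws open and shut (so a half turn about z gives the same grasp; the last joint's range is limited). The gripper opens to 85 mm and grips with 20 to 120 N. Pads are 22 mm wide; open, the fingers measure 114 mm over their backs; the gripper's body (76 mm by 85 mm) begins 54 mm behind the grasp point. The pads swing forward as they close: fully open they stand 13 mm farther back than shut.
Start: joints at [-1.338, 0.468, -0.012, 1.603, 0.006, 1.071, -0.056], TCP at [0.177, 0.625, 0.231] pointing down, gripper open.
Joint ranges: [-2.53, 2.53], [-0.31, 2.02], [-1.57, 1.55], [0.28, 2.44], [-1.29, 4.43], [0.15, 1.84], [-2.92, 2.92]. Speed limits (rad/s): [2.57, 2.57, 3.14, 3.14, 3.14, 3.14, 3.14].

INTERFACE

Orientations are given as a unit quaternion [w, x, y, z].
In Python, from plant import ctrl gives the robot as it stands.
- The arm moves only by the tool send_rows, never from a script. Its arguments are lists of equal length, an entry for each row: "slide": the shift along the tool's x, y, z in cm, a list of three; "turn": the turn about the tool's z in rad. In form: {"slide": [[dx, dy, dz], ...], "turn": [turn, ...]}. A call has 1 to 12 rows; each row is the pose to reach, as a shift and turn from the pose measured when the call began, along the tool's axes at that moment; what a row does not reach only later rows make up. A row lasts 1/10 s, in which the tool goes at most 50 mm and 8.59 degrees, less where a joint would pass 70% of its speed; a pose out of reach is approached as far as the arm can. A call with a gripper value outside its range is refused whole. "fingers" is the opening in per cent of the stroke, from 0 (shut) to 100 (fully open), set as the call begins (left out, the last holds). The fingers move at their own pace and stop on an object; "force" is the grip in N (left out, the last holds). Time passes only in rows, so rows that repeat a pose let the fingers close. It gives the time, the measured TCP pose, the force and the opening at its end, in the units of the state.
- ctrl.observe(): the state, without advancing time (a new reading comes with each control period).
- ctrl.grab_frame(name): name is "side" or "top" or "wrist"; returns the picture (420x560x3 uint8, blue, green, red); there is no depth.
- ctrl.calibration(name): a dict with "K" (3x3 intrinsics, pixels), "extrinsics" (4x4, takes a point from world to camera coordinates). Camera axes: x right, y up, looking along -z (the intrinsics and any distortion apply to the point x, -y, -z); pixel columns grow to the right and rows downward; lengths in m; the calibration is good to about 2 mm. The wrist camera is an equidistant fisheye: a pixel r from the principal point sees the ray r / f radians off the axis. A picture is of the moment at which its call begins: read the wrist's pose just before it. calibration takes no time and is no camera call; for the wrist camera it gives the pose at the moment of the call.
- ctrl.finish_job(): hands the job in, once; it reports no verdict.
Trained networks look in the newest picture that a camera, given by its name, has taken for a name from the list of things; names that differ only in an ending like _2 or _b are one class to them, and where a whole thing is asked for, a point or a joint stands for the part that bears it (a point fixed in the world has none). Each returns a list of dicts, best first, with "conf" (0 to 1); they miss things now and then, are a little off and sometimes report something else, mostly with a low value. They report only what shows in the picture. A call takes as long as a camera call. They do not tell look-alikes from the thing itself.
- ctrl.recognise(camera, label): "pixel" ([row, column] in pixels, amid what is visible of it).
- ctrl.regions_of(camera, label): "region" (420x560 bool, what is visible of it) and "pixel" ([row, column] in pixels, amid what is visible of it).
- ctrl.spot_point(camera, label): "pixel" ([row, column] in pixels: a listed point, or the origin of a listed thing).
The state is a dict: "clock": time; "joint_pos": joint angles; "qd": joint speeds; "joint_torque": joint torques, N m; "position": TCP position; "orientation": TCP orientation; "wrist_force": force on the tool from outside, world axes, zero at the start; "wrist_torque": the same for the moment, N m; "grip_width": finger opening in m.
Only numpy, scipy, OpenCV 4.12 (cv2) and the standard library are available. Lean on these libraries where they do the work, as an engineer would, in place of code of your own. Each camera call takes 0.05 s, during which the arm holds its last target. There are 200 camera calls.

## Working session

There is one attempt and no reset: what is moved stays moved. The work goes in short steps, Python scripts to look and compute and a tool call to move; the robot and the scene stay as the last step left them, time stands still between calls to the robot, and variables do not carry over. Pictures are saved under pics/ and viewed, about 12 in all and at most 16, crops included, and the job is handed in when it is done.

Besides the shell and the picture viewer there is one more tool, called after "Emit:" as name(argument=value, ...), one argument or row to a line, values as JSON. send_rows: Moves the arm, as the interface text tells. Its arguments: {"type":"object","properties":{"slide":{"type":"array"},"turn":{"type":"array"},"fingers":{"type":"number"},"force":{"type":"number"}},"required":["slide","turn"]}

```bash
mkdir -p pics; ls
cat > h.py <<'E'
import numpy as np, cv2
from plant import ctrl
def ray(cam,px,cal=None):
    c=cal or ctrl.calibration(cam); K=np.array(c["K"]);E=np.array(c["extrinsics"])
    u=(px[1]-K[0,2])/K[0,0]; v=(px[0]-K[1,2])/K[1,1]
    if cam=="wrist":
        r=np.hypot(u,v); s=np.sin(r)/r if r>1e-9 else 1; d=np.array([u*s,v*s,np.cos(r)])
    else: d=np.array([u,v,1.])
    d=np.array([d[0],-d[1],-d[2]]); R=E[:3,:3]
    return -R.T@E[:3,3], R.T@d/np.linalg.norm(d)
def atz(cam,px,z,cal=None):
    o,d=ray(cam,px,cal); return o+d*(z-o[2])/d[2]
def proj(cam,p,cal=None):
    c=cal or ctrl.calibration(cam); K=np.array(c["K"]);E=np.array(c["extrinsics"])
    q=E[:3,:3]@np.array(p)+E[:3,3]; q=np.array([q[0],-q[1],-q[2]])
    if cam=="wrist":
        h=np.hypot(q[0],q[1]); t=np.arctan2(h,q[2])/max(h,1e-9); u,v=q[0]*t,q[1]*t
    else: u,v=q[0]/q[2],q[1]/q[2]
    return np.array([v*K[1,1]+K[1,2],u*K[0,0]+K[0,2]])
def tri(a,b):
    (o1,d1),(o2,d2)=a,b
    A=np.stack([d1,-d2],1); s=np.linalg.lstsq(A,o2-o1,rcond=None)[0]
    p,q=o1+d1*s[0],o2+d2*s[1]; return (p+q)/2,np.linalg.norm(p-q)
NAMES="foot receiver support tall_funnel short_funnel lid wash_bottle sample_jar beaker".split()
E
python3 - <<'E'
from h import *
s=ctrl.observe(); print({k:np.round(v,3).tolist() for k,v in s.items()})
for c in("top","side","wrist"):
    cv2.imwrite(f"pics/{c}0.png",ctrl.grab_frame(c)); k=ctrl.calibration(c); print(c,k.keys(),np.round(k["K"],1).tolist(),np.round(ray(c,(210,280)),3).tolist())
for n in NAMES:
    for c in("top","side"):
        print(n,c,[(np.round(d["pixel"]).tolist(),round(d["conf"],2)) for d in ctrl.spot_point(c,n)][:4])
E
```

```text
pics
{'clock': 0.0, 'joint_pos': [-1.338, 0.468, -0.012, 1.604, 0.006, 1.071, -0.056], 'qd': [0.001, 0.0, 0.001, -0.001, 0.0, -0.0, -0.0], 'joint_torque': [-0.0, -53.237, 0.021, -25.131, 0.011, 0.008, -0.0], 'position': [0.177, 0.625, 0.23], 'orientation': [-0.0, 0.137, 0.991, -0.001], 'wrist_force': [-0.07, -0.13, 0.151], 'wrist_torque': [0.038, -0.026, -0.018], 'grip_width': 0.085}
top dict_keys(['K', 'extrinsics']) [[472.0, 0.0, 279.4], [0.0, 472.0, 208.6], [0.0, 0.0, 1.0]] [[0.263, -0.011, 1.459], [0.16, 0.005, -0.987]]
side dict_keys(['K', 'extrinsics']) [[539.5, 0.0, 287.6], [0.0, 539.5, 210.4], [0.0, 0.0, 1.0]] [[0.101, -1.117, 1.043], [0.26, 0.72, -0.643]]
wrist dict_keys(['K', 'extrinsics']) [[325.2, 0.0, 277.9], [0.0, 325.2, 206.1], [0.0, 0.0, 1.0]] [[0.113, 0.643, 0.373], [0.262, -0.068, -0.963]]
foot top [([191.0, 378.0], 0.85)]
foot side [([292.0, 346.0], 0.59)]
receiver top [([199.0, 187.0], 0.57)]
receiver side [([164.0, 255.0], 0.59)]
support top [([255.0, 195.0], 0.81)]
support side [([182.0, 204.0], 0.6), ([298.0, 270.0], 0.37)]
tall_funnel top [([288.0, 369.0], 0.64), ([250.0, 362.0], 0.62), ([196.0, 437.0], 0.45)]
tall_funnel side [([317.0, 220.0], 0.71), ([299.0, 268.0], 0.56), ([233.0, 268.0], 0.31)]
short_funnel top [([223.0, 290.0], 0.51)]
short_funnel side [([232.0, 268.0], 0.85)]
lid top [([195.0, 262.0], 0.74), ([164.0, 268.0], 0.52), ([199.0, 188.0], 0.42)]
lid side [([201.0, 326.0], 0.67), ([205.0, 288.0], 0.65)]
wash_bottle top [([179.0, 133.0], 0.87)]
wash_bottle side [([136.0, 262.0], 0.69), ([170.0, 330.0], 0.36)]
sample_jar top [([134.0, 227.0], 0.49)]
sample_jar side [([171.0, 330.0], 0.64)]
beaker top [([198.0, 437.0], 0.63), ([191.0, 374.0], 0.61)]
beaker side [([349.0, 369.0], 0.79), ([182.0, 205.0], 0.58)]
```

Run:
```python
from h import *
a=cv2.imread("pics/top0.png");b=cv2.imread("pics/side0.png")
a=cv2.resize(a[100:330,80:480],(800,460));b=cv2.resize(b[110:390,150:450],(600,560))
cv2.imwrite("pics/topc.png",a);cv2.imwrite("pics/sidec.png",b)
g={"foot":((191,378),(292,346)),"receiver":((199,187),(164,255)),"support":((255,195),(182,204)),"tfA":((288,369),(317,220)),"tfB":((250,362),(299,268)),"short":((223,290),(232,268)),"lidA":((195,262),(201,326)),"lidA'":((195,262),(205,288)),"lidB":((164,268),(201,326)),"bottle":((179,133),(136,262)),"jar":((134,227),(171,330)),"beaker":((198,437),(349,369))}
for n,(p,q) in g.items():
    r=tri(ray("top",p),ray("side",q)); print(n,r[0].round(3),round(r[1],4),"@z0",atz("top",p,0).round(3)[:2],atz("side",q,0).round(3)[:2])
```

```text
foot [ 0.56  -0.314 -0.002] 0.0045 @z0 [ 0.557 -0.313] [ 0.561 -0.316]
receiver [0.53  0.286 0.015] 0.0091 @z0 [0.537 0.288] [0.531 0.307]
support [0.352 0.258 0.013] 0.016 @z0 [0.361 0.26 ] [0.347 0.276]
tfA [ 0.249 -0.272  0.   ] 0.0144 @z0 [ 0.256 -0.273] [ 0.242 -0.271]
tfB [ 0.372 -0.257 -0.006] 0.001 @z0 [ 0.372 -0.256] [ 0.37  -0.262]
short [ 0.455 -0.034  0.007] 0.0038 @z0 [ 0.458 -0.035] [ 0.456 -0.027]
lidA [0.603 0.034 0.008] 0.1174 @z0 [0.548 0.052] [0.668 0.037]
lidA' [0.547 0.052 0.011] 0.0032 @z0 [0.548 0.052] [0.553 0.064]
lidB [0.655 0.031 0.005] 0.0178 @z0 [0.648 0.033] [0.668 0.037]
bottle [0.607 0.461 0.001] 0.0077 @z0 [0.603 0.462] [0.611 0.462]
jar [0.743 0.164 0.008] 0.0052 @z0 [0.749 0.165] [0.745 0.173]
beaker [ 0.531 -0.494  0.006] 0.0012 @z0 [ 0.533 -0.497] [ 0.533 -0.49 ]
```

View pics/topc.png

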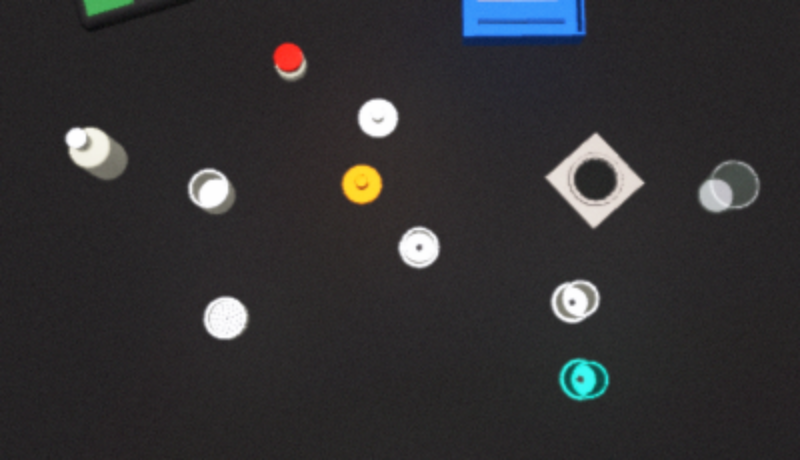

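View pics/sidec.png

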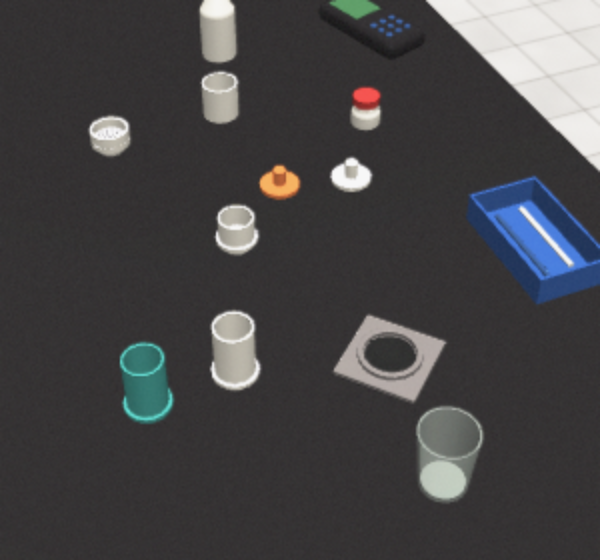

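The picture shows, in full-frame top-view pixels (row, column):
- **Receiver:** (194,186).
- **Support:** (259,193), with its dotted floor.
- **Tall funnel:** two candidates, white (250,367) and turquoise (289,372). The white one fits because turquoise is excluded. In the side view it is clearly taller than the white short funnel at (223,290).
- **Lid:** two candidates, white (159,269) and orange (192,261). The white one fits.
- **Foot:** (190,378).

The enlarged crops confirm these. I'm going above the receiver first.

```bash
cat >> h.py <<'E'
from scipy.spatial.transform import Rotation as Rt
def go(*pts):
    s=ctrl.observe(); w,x,y,z=s["orientation"]; R=Rt.from_quat([x,y,z,w])
    print("tcp",np.round(s["position"],4),"t",round(s["clock"],2),"w",round(s["grip_width"],4),"tilt z",R.as_matrix()[:,2].round(4))
    for p in pts: print(p,"->",np.round(R.inv().apply(np.array(p)-s["position"])*100,2).tolist())
def look(names,kind="spot_point"):
    c=ctrl.calibration("wrist"); f=ctrl.grab_frame("wrist"); out={}
    for n in names: out[n]=[(np.round(d["pixel"],1).tolist(),round(d["conf"],2)) for d in getattr(ctrl,kind)("wrist",n)][:3]
    return f,c,out
E
python3 -c "
from h import *
go((.53,.287,.23),(.53,.287,.18))"
```

```text
tcp [0.1771 0.6254 0.2313] t 1.05 w 0.0859 tilt z [ 0.  0. -1.]
(0.53, 0.287, 0.23) -> [-43.18, -22.95, 0.13]
(0.53, 0.287, 0.18) -> [-43.18, -22.95, 5.13]
```

Emit:
send_rows(
  slide=[
    [-3.6,-1.9,0],
    [-7.2,-3.8,0],
    [-10.8,-5.7,0],
    [-14.4,-7.6,0],
    [-18,-9.6,0],
    [-21.6,-11.5,0],
    [-25.2,-13.4,0],
    [-28.8,-15.3,0],
    [-32.4,-17.2,0],
    [-36,-19.1,0],
    [-39.6,-21,2.5],
    [-43.2,-23,5],
  ],
  turn=[0,0,0,0,0,0,0,0,0,0,0,0],
)

```text
clock: 2.25
position: [0.5318, 0.2859, 0.1818]
orientation: [0.001, 0.137, 0.991, 0.001]
wrist_force: [0.1, 0.1, -0.7]
grip_width: 0.0851
```

Emit:
send_rows(
  slide=[
    [0,0,0],
    [0,0,0],
    [0,0,0],
  ],
  turn=[0,0,0],
)

```text
clock: 2.55
position: [0.5312, 0.2874, 0.1823]
orientation: [0.001, 0.136, 0.991, 0.002]
wrist_force: [0.1, 0.6, 0.8]
grip_width: 0.0851
```

```bash
cat >> h.py <<'E'
def circ(cam,label,z,cal=None,near=None,kind=None):
    """masks of a thing -> world centre of min. enclosing circle of the mask projected on plane z"""
    for d in ctrl.regions_of(cam,label):
        m=d["region"].astype(np.uint8); ys,xs=np.nonzero(m)
        cs,_=cv2.findContours(m,cv2.RETR_EXTERNAL,cv2.CHAIN_APPROX_NONE); k=max(cs,key=cv2.contourArea)[:,0]
        P=np.array([atz(cam,(b,a),z,cal)[:2] for a,b in k],np.float32)
        (x,y),r=cv2.minEnclosingCircle(P); print(label,cam,"z",z,"c",round(x,4),round(y,4),"r",round(r,4),"conf",round(d["conf"],2))
E
python3 - <<'E'
from h import *
go((.53,.287,.03))
f,c,o=look(["receiver","support"]); print(o)
for z in(0,.062): print("proj",proj("wrist",(.53,.287,z),c))
for n,p in o.items(): print(n,[atz("wrist",q[0],0,c).round(4)[:2].tolist() for q in p])
circ("wrist","receiver",0,c); circ("wrist","receiver",.062,c);circ("wrist","support",.042,c)
cv2.imwrite("pics/w1.png",f)
E
```

```text
tcp [0.5312 0.2874 0.1823] t 2.55 w 0.0851 tilt z [ 0.0027  0.0031 -1.    ]
(0.53, 0.287, 0.03) -> [0.13, -0.12, 15.23]
{'receiver': [([195.1, 280.4], 0.9)], 'support': [([20.6, 203.2], 0.65)]}
proj [185.41043298 277.14589297]
proj [200.18201582 277.32149178]
receiver [[0.5407, 0.2875]]
support [[0.3442, 0.2619]]
receiver wrist z 0 c 0.552 0.2825 r 0.041 conf 0.66
receiver wrist z 0.062 c 0.5357 0.2866 r 0.0332 conf 0.66
support wrist z 0.042 c 0.3536 0.2594 r 0.0347 conf 0.56
support wrist z 0.042 c 0.464 -0.0139 r 0.0441 conf 0.2
```

View pics/w1.png

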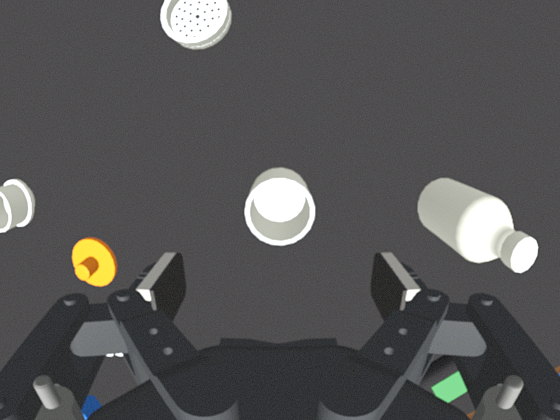

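The wrist view shows the receiver with its rim centred near (210,280), the support at (17,200), the orange lid at (262,95) and the bottle at right.

Run:
```python
from h import *
c=ctrl.calibration("wrist")
print("rim",atz("wrist",(210,280),.062,c)); print("floor",atz("wrist",(198,280),.005,c))
print("rim top",atz("top",(194,184.3),.062)); print(tri(ray("wrist",(210,280),c),ray("top",(194,184.3))))
go((.541,.287,.08),(.541,.287,.03))
```

```text
rim [0.53900529 0.28623128 0.062     ]
floor [0.54255474 0.28585293 0.005     ]
rim top [0.54075407 0.28424652 0.062     ]
(array([0.5418441 , 0.28581925, 0.05374085]), np.float64(0.0011268108129510648))
tcp [0.5314 0.2868 0.1823] t 2.85 w 0.0853 tilt z [ 0.0031  0.0025 -1.    ]
(0.541, 0.287, 0.08) -> [-0.9, 0.25, 10.24]
(0.541, 0.287, 0.03) -> [-0.89, 0.23, 15.24]
```

Emit:
send_rows(
  slide=[
    [-0.5,0.1,3],
    [-0.9,0.1,6],
    [-0.9,0.1,9],
    [-0.9,0.1,12],
    [-0.9,0.1,14.2],
    [-0.9,0.1,15.2],
    [-0.9,0.1,15.2],
    [-0.9,0.1,15.2],
  ],
  turn=[0,0,0,0,0,0,0,0],
)

```text
clock: 3.65
position: [0.5414, 0.2862, 0.0313]
orientation: [0.002, 0.136, 0.991, 0.002]
wrist_force: [-0.4, -0.1, 0.3]
grip_width: 0.0853
```

Emit:
send_rows(
  slide=[
    [0,0,0],
    [0,0,0],
    [0,0,0],
    [0,0,0],
    [0,0,0],
    [0,0,0],
    [0,0,0],
    [0,0,0],
  ],
  turn=[0,0,0,0,0,0,0,0],
  fingers=0,
  force=40,
)

```text
clock: 4.45
position: [0.5424, 0.2869, 0.0329]
orientation: [0.003, 0.136, 0.991, 0.003]
wrist_force: [-0.8, 0.1, 7.7]
grip_width: 0.0565
```

Run:
```python
from h import *
go((.541,.287,.15),(.562,-.312,.15))
```

```text
tcp [0.5424 0.2869 0.0329] t 4.45 w 0.0565 tilt z [ 0.0067  0.0049 -1.    ]
(0.541, 0.287, 0.15) -> [0.08, 0.04, -11.71]
(0.562, -0.312, 0.15) -> [-18.13, -57.06, -11.98]
```

Emit:
send_rows(
  slide=[
    [0,0,-2],
    [0,0,-5],
    [0,0,-9],
    [0,0,-12],
    [-1,-3.2,-12],
    [-2.3,-7.2,-12],
    [-3.5,-11,-12],
    [-4.8,-15,-12],
    [-6,-19,-12],
    [-7.3,-23,-12],
    [-8.6,-27,-12],
    [-9.8,-31,-12],
  ],
  turn=[0,0,0,0,0,0,0,0,0,0,0,0],
)

```text
clock: 5.65
position: [0.552, -0.0403, 0.1518]
orientation: [0.003, 0.136, 0.991, 0.003]
wrist_force: [0.4, -0.8, -1.3]
grip_width: 0.0568
```

Run:
```python
from h import *
go((.562,-.312,.15))
```

```text
tcp [ 0.552  -0.0403  0.1518] t 5.65 w 0.0568 tilt z [ 0.0073  0.005  -1.    ]
(0.562, -0.312, 0.15) -> [-8.3, -25.89, 0.05]
```

Emit:
send_rows(
  slide=[
    [-1.5,-4,0],
    [-2.9,-8,0],
    [-4.2,-12,0],
    [-5.4,-15,0],
    [-6,-17,0],
    [-6,-17,0],
    [-6,-17,0],
  ],
  turn=[0,0,0,0,0,0,0],
)

```text
clock: 6.35
position: [0.5635, -0.22, 0.1509]
orientation: [0.003, 0.137, 0.991, 0.003]
wrist_force: [1.1, 0.1, -0.7]
grip_width: 0.0569
```

Run:
```python
from h import *
go((.562,-.312,.15))
f,c,o=look(["foot","receiver"]); print(o)
print([atz("wrist",q[0],0,c).round(4)[:2].tolist() for q in o["foot"]])
circ("wrist","foot",.008,c); circ("top","foot",.008)
g=ctrl.grab_frame("top")
cv2.imwrite("pics/w2.png",np.vstack([f,cv2.resize(g[140:240,310:470],(560,350))])[:770][:, :])
cv2.imwrite("pics/w2.png",np.hstack([f[60:360,:420],cv2.resize(g[140:240,320:440],(360,300))]))
```

```text
tcp [ 0.5635 -0.22    0.1509] t 6.35 w 0.0569 tilt z [ 0.007   0.0056 -1.    ]
(0.562, -0.312, 0.15) -> [-2.34, -8.9, 0.04]
{'foot': [([214.6, 186.5], 0.56)], 'receiver': [([235.2, 275.2], 0.97)]}
[[0.5601, -0.3101]]
foot wrist z 0.008 c 0.5539 -0.3105 r 0.0713 conf 0.72
foot top z 0.008 c 0.559 -0.3066 r 0.0706 conf 0.57
```

View pics/w2.png

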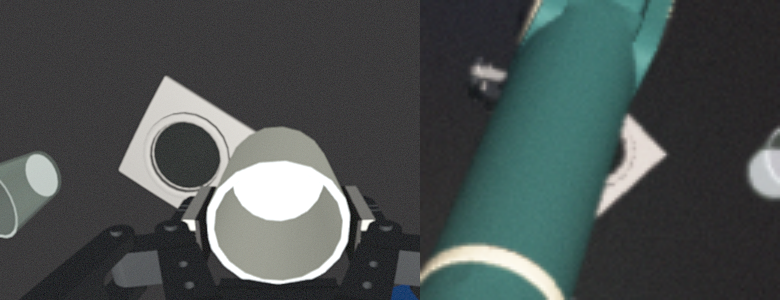

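The left half shows the foot's ring with its dark floor centred at about (214,187) in the full frame. The receiver is held squarely, with its rim centre at about (282,279).

Run:
```python
from h import *
c=ctrl.calibration("wrist"); f=cv2.imread("pics/w2.png")[:, :420]; t=cv2.imread("pics/top0.png")
def dark(img,seed,th,off=(0,0)):
    g=cv2.cvtColor(img,cv2.COLOR_BGR2GRAY); _,b=cv2.threshold(g,th,255,cv2.THRESH_BINARY_INV)
    n,l,s,ce=cv2.connectedComponentsWithStats(b); i=l[seed]; k=max(cv2.findContours((l==i).astype(np.uint8),0,1)[0],key=cv2.contourArea)
    e=cv2.fitEllipse(k); print(s[i],e); return (e[0][1]+off[0],e[0][0]+off[1])
a=dark(f,(154,187),90,(60,0)); b=dark(t,(190,378),90)
for z in(.008,.016): print(z,atz("wrist",a,z,c).round(4),atz("top",b,z).round(4))
print(tri(ray("wrist",a,c),ray("top",b)))
# square corners (crop) -> plate centre
print("corners",[atz("wrist",p,.008,c).round(4)[:2].tolist() for p in((60+76,165),(60+171,119))])
print("rim held",atz("wrist",(282,279),.180,c))
go((.56,-.312,.15))
```

```text
[ 155  122   65   65 3258] ((186.49273681640625, 154.64515686035156), (60.393455505371094, 66.84574890136719), 135.24517822265625)
[367 180  21  20 323] ((377.1903991699219, 189.3413543701172), (19.12652587890625, 19.803871154785156), 104.47747802734375)
0.008 [ 0.5593 -0.3062  0.008 ] [ 0.5606 -0.3088  0.008 ]
0.016 [ 0.5576 -0.3033  0.016 ] [ 0.559  -0.3072  0.016 ]
(array([ 0.56338173, -0.31219971, -0.00834598]), np.float64(0.0011860214150319378))
corners [[0.4836, -0.302], [0.5561, -0.3829]]
rim held [ 0.55876549 -0.21800551  0.18      ]
tcp [ 0.5641 -0.2189  0.151 ] t 6.65 w 0.0568 tilt z [ 0.0074  0.0054 -1.    ]
(0.56, -0.312, 0.15) -> [-2.1, -9.08, 0.05]
```

Run:
```python
from h import *
go((.5625,-.307,.15),(.5625,-.307,.065))
```

```text
tcp [ 0.5641 -0.2189  0.151 ] t 6.65 w 0.0568 tilt z [ 0.0074  0.0054 -1.    ]
(0.5625, -0.307, 0.15) -> [-2.21, -8.53, 0.06]
(0.5625, -0.307, 0.065) -> [-2.16, -8.59, 8.56]
```

Emit:
send_rows(
  slide=[
    [-0.7,-3,0],
    [-1.5,-6,0],
    [-2.2,-8,0],
    [-2.2,-8.5,2],
    [-2.2,-8.6,5],
    [-2.2,-8.6,7.5],
    [-2.2,-8.6,8.5],
    [-2.2,-8.6,8.5],
    [-2.2,-8.6,8.5],
  ],
  turn=[0,0,0,0,0,0,0,0,0],
)

```text
clock: 7.55
position: [0.5636, -0.3073, 0.0665]
orientation: [0.004, 0.135, 0.991, 0.003]
wrist_force: [-0.0, 0.3, -1.1]
grip_width: 0.0569
```

Run:
```python
from h import *
go((.5625,-.307,.0405))
cv2.imwrite("pics/s3.png",np.hstack([cv2.resize(ctrl.grab_frame("side")[230:330,290:390],(400,400)),ctrl.grab_frame("wrist")[20:420,80:480]]))
```

```text
tcp [ 0.5636 -0.3073  0.0665] t 7.55 w 0.0569 tilt z [ 0.0086  0.0048 -1.    ]
(0.5625, -0.307, 0.0405) -> [0.13, -0.02, 2.6]
```

View pics/s3.png

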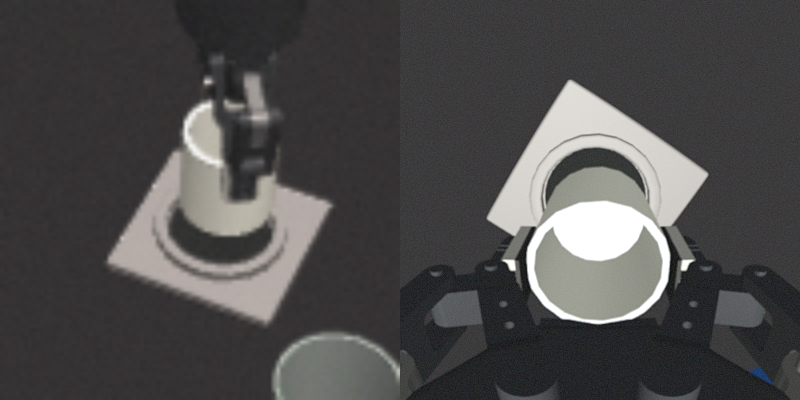

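The receiver hangs over the ring: side crop shows it about 2 mm toward +x, and the wrist view shows it centred in y. Lowering it with that correction.

Emit:
send_rows(
  slide=[
    [0.25,-0.05,0.5],
    [0.25,-0.05,1.2],
    [0.25,-0.05,1.8],
    [0.25,-0.05,2.2],
    [0.25,-0.05,2.5],
    [0.25,-0.05,2.6],
    [0.25,-0.05,2.7],
    [0.25,-0.05,2.7],
  ],
  turn=[0,0,0,0,0,0,0,0],
)

```text
clock: 8.45
position: [0.5616, -0.3073, 0.041]
orientation: [0.004, 0.135, 0.991, 0.003]
wrist_force: [-2.8, 1.8, 5.6]
grip_width: 0.0566
```

Emit:
send_rows(
  slide=[
    [0,0,0],
    [0,0,0],
    [0,0,0],
    [0,0,0],
    [0,0,0],
    [0,0,0],
  ],
  turn=[0,0,0,0,0,0],
  fingers=100,
)

```text
clock: 9.05
position: [0.5616, -0.3073, 0.0409]
orientation: [0.004, 0.135, 0.991, 0.003]
wrist_force: [-0.1, 0.1, -0.4]
grip_width: 0.0854
```

Emit:
send_rows(
  slide=[
    [0,0,-2],
    [0,0,-5],
    [0,0,-9],
    [0,0,-13],
    [0,0,-16],
    [0,0,-16],
  ],
  turn=[0,0,0,0,0,0],
)

```text
clock: 9.65
position: [0.5625, -0.3096, 0.2063]
orientation: [0.009, 0.135, 0.991, 0.002]
wrist_force: [0.2, -0.1, 0.5]
grip_width: 0.0855
```

Run:
```python
from h import *
go((.42,.2,.2),(.356,.258,.2))
f,c,o=look(["receiver","foot"]); print(o); circ("wrist","receiver",.07,c)
for d in o["receiver"]: print(atz("wrist",d[0],.008,c).round(4))
print("pred rim",proj("wrist",(.56,-.307,.07),c))
cv2.imwrite("pics/s4.png",np.hstack([cv2.resize(ctrl.grab_frame("side")[230:330,290:390],(400,400)),f[20:420,80:480]]))
```

```text
tcp [ 0.5625 -0.3096  0.2063] t 9.65 w 0.0855 tilt z [ 1.810e-02  9.000e-04 -9.998e-01]
(0.42, 0.2, 0.2) -> [27.42, 45.26, 0.41]
(0.356, 0.258, 0.2) -> [35.14, 49.13, 0.3]
{'receiver': [([178.1, 278.7], 0.82), ([200.1, 123.0], 0.68)], 'foot': []}
receiver wrist z 0.07 c 0.556 -0.3079 r 0.0322 conf 0.89
receiver wrist z 0.07 c 0.3946 -0.2704 r 0.024 conf 0.43
[ 0.5603 -0.3075  0.008 ]
[ 0.5339 -0.4886  0.008 ]
pred rim [191.14890209 279.84219344]
```

View pics/s4.png

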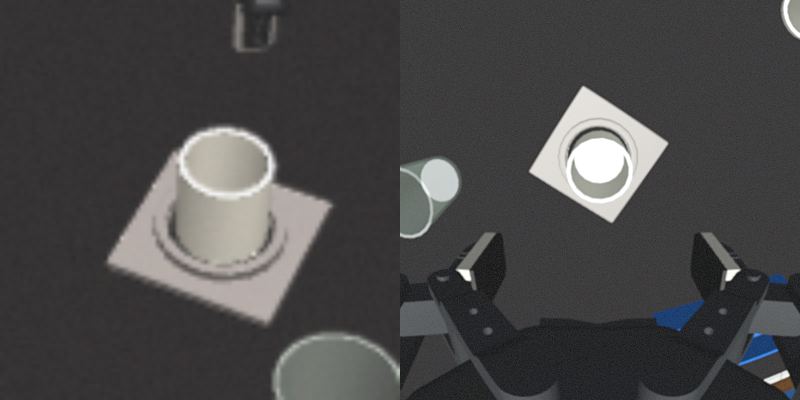

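The receiver stands in the ring, upright and released; its floor rim is evenly ringed in both views. Next is the support.

Run:
```python
from h import *
print(np.round(ctrl.observe()["qd"],3)); go((.356,.258,.2))
```

```text
[ 0.     0.007  0.001 -0.002 -0.001  0.001  0.001]
tcp [ 0.5593 -0.3074  0.1993] t 9.9 w 0.0856 tilt z [ 0.0071  0.0059 -1.    ]
(0.356, 0.258, 0.2) -> [34.74, 49.02, 0.12]
```

Emit:
send_rows(
  slide=[
    [1.2,1.6,0],
    [3.5,4.9,0],
    [6.2,8.8,0],
    [8.9,12.6,0],
    [11.6,16.4,0],
    [14.3,20.2,0],
    [17,24,0],
    [19.7,27.8,0],
    [21.7,30.6,0],
    [23,32.5,0],
    [23,32.5,0],
    [23,32.5,0],
  ],
  turn=[0,0,0,0,0,0,0,0,0,0,0,0],
)

```text
clock: 11.1
position: [0.4245, 0.0671, 0.1999]
orientation: [0.002, 0.135, 0.991, 0.003]
wrist_force: [0.5, -0.0, 0.0]
grip_width: 0.0855
```

Emit:
send_rows(
  slide=[
    [1.2,1.6,0],
    [3.5,4.9,0],
    [6.2,8.8,0],
    [8.9,12.4,0],
    [10.8,15,0],
    [11.8,16.5,0],
    [11.8,16.5,1],
    [11.8,16.5,2],
    [11.8,16.5,2],
    [11.8,16.5,2],
    [11.8,16.5,2],
  ],
  turn=[0,0,0,0,0,0,0,0,0,0,0],
)

```text
clock: 12.2
position: [0.3556, 0.2569, 0.1805]
orientation: [0.003, 0.136, 0.991, 0.003]
wrist_force: [-0.2, 0.2, 0.2]
grip_width: 0.0856
```

Run:
```python
from h import *
f,c,o=look(["support"]); print(o)
go((.356,.258,.012))
for d in o["support"]: print(atz("wrist",d[0],0,c).round(4))
for z in (.03,.042): circ("wrist","support",z,c)
cv2.imwrite("pics/w5.png",f[20:420,80:480])
```

```text
{'support': [([177.1, 275.0], 0.71)]}
tcp [0.3555 0.2574 0.1808] t 12.3 w 0.0855 tilt z [ 0.0063  0.0055 -1.    ]
(0.356, 0.258, 0.012) -> [0.04, -0.05, 16.88]
[0.3458 0.2572 0.    ]
support wrist z 0.03 c 0.3478 0.2602 r 0.0336 conf 0.8
support wrist z 0.042 c 0.3454 0.2607 r 0.0322 conf 0.8
```

View pics/w5.png

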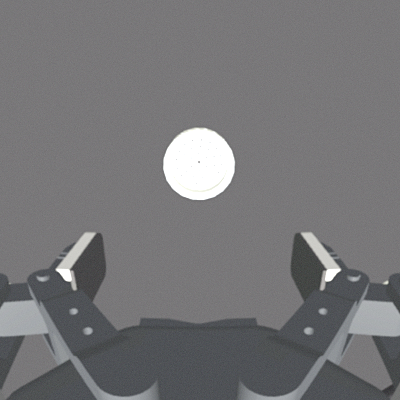

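The support lies below with its recess centre hole at full-frame (181,279) and its rim centre at (183,279).

Run:
```python
from h import *
c=ctrl.calibration("wrist")
print(atz("wrist",(181,279),.024,c),atz("wrist",(183.5,279),.042,c))
print(tri(ray("wrist",(183.5,279),c),ray("top",(258.8,192.8))))
go((.348,.2595,.012))
```

```text
[0.3460694  0.26181089 0.024     ] [0.34485891 0.26193612 0.042     ]
(array([0.34788513, 0.26119358, 0.02592428]), np.float64(0.0002435717916465275))
tcp [0.3553 0.2576 0.1808] t 12.4 w 0.0854 tilt z [ 0.0063  0.0055 -1.    ]
(0.348, 0.2595, 0.012) -> [0.83, -0.13, 16.87]
```

Emit:
send_rows(
  slide=[
    [0.5,0,2],
    [0.9,0,5],
    [0.9,0,9],
    [0.9,0,12.5],
    [0.9,0,15],
    [0.9,0,16.5],
    [0.9,0,17.2],
    [0.9,0,17.2],
    [0.9,0,17.2],
  ],
  turn=[0,0,0,0,0,0,0,0,0],
)

```text
clock: 13.3
position: [0.3481, 0.2614, 0.0094]
orientation: [0.003, 0.135, 0.991, 0.004]
wrist_force: [1.1, 0.2, 0.4]
grip_width: 0.0853
```

Emit:
send_rows(
  slide=[
    [0,0,0],
    [0,0,0],
    [0,0,0],
    [0,0,0],
    [0,0,0],
    [0,0,0],
    [0,0,0],
  ],
  turn=[0,0,0,0,0,0,0],
  fingers=0,
  force=40,
)

```text
clock: 14.0
position: [0.3488, 0.2619, 0.0106]
orientation: [0.004, 0.135, 0.991, 0.004]
wrist_force: [-1.2, -1.2, 8.6]
grip_width: 0.0607
```

Emit:
send_rows(
  slide=[
    [0,0,-2],
    [0,0,-5],
    [0,0,-9],
    [0,0,-13],
    [0,0,-17],
    [0,0,-19],
    [0,0,-19],
    [0,0,-19],
    [0,0,-19],
  ],
  turn=[0,0,0,0,0,0,0,0,0],
)

```text
clock: 14.9
position: [0.3464, 0.2598, 0.1996]
orientation: [0.003, 0.135, 0.991, 0.004]
wrist_force: [0.6, 0.0, -1.2]
grip_width: 0.0609
```

Run:
```python
from h import *
go((.56,-.307,.2),(.455,-.03,.2))
cv2.imwrite("pics/w6.png",np.hstack([ctrl.grab_frame("wrist")[20:420,80:480],cv2.resize(ctrl.grab_frame("side")[90:190,150:250],(400,400))]))
```

```text
tcp [0.3464 0.2598 0.1996] t 14.9 w 0.0609 tilt z [ 0.0072  0.0061 -1.    ]
(0.56, -0.307, 0.2) -> [-35.75, -48.9, -0.23]
(0.455, -0.03, 0.2) -> [-18.22, -25.02, -0.14]
```

View pics/w6.png

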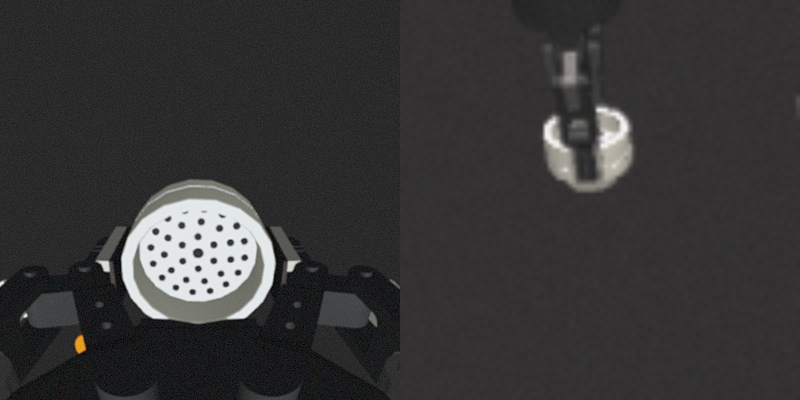

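The support is held upright and level, with its centre hole at full-frame (273,278).

Run:
```python
from h import *
c=ctrl.calibration("wrist"); s=ctrl.observe()["position"]
p=atz("wrist",(273,278),.213,c); q=atz("wrist",(281,278),.231,c); print(p-s,q-s)
go((.562,-.307,.2))
```

```text
[-0.00170653 -0.00034356  0.01360209] [-0.00726028  0.00104112  0.03160209]
tcp [0.3464 0.2599 0.1994] t 15.0 w 0.0607 tilt z [ 0.0067  0.0058 -1.    ]
(0.562, -0.307, 0.2) -> [-35.94, -48.85, -0.24]
```

Emit:
send_rows(
  slide=[
    [-1.2,-1.6,0],
    [-3.5,-4.8,0],
    [-6.2,-8.5,0],
    [-8.9,-12.2,0],
    [-11.6,-15.9,0],
    [-14.3,-19.6,0],
    [-17,-23.3,0],
    [-19.7,-27,0],
    [-21.7,-29.7,0],
    [-23,-31.5,0],
    [-23,-31.5,0],
    [-23,-31.5,0],
  ],
  turn=[0,0,0,0,0,0,0,0,0,0,0,0],
)

```text
clock: 16.2
position: [0.4831, -0.1049, 0.1971]
orientation: [0.002, 0.135, 0.991, 0.003]
wrist_force: [-0.6, 0.9, -0.7]
grip_width: 0.061
```

Run:
```python
from h import *
go((.562,-.307,.2))
```

```text
tcp [ 0.4831 -0.1049  0.1971] t 16.2 w 0.061 tilt z [ 0.0042  0.0062 -1.    ]
(0.562, -0.307, 0.2) -> [-13.03, -17.35, -0.39]
```

Emit:
send_rows(
  slide=[
    [-1.2,-1.6,-0.2],
    [-3.6,-4.8,-0.4],
    [-6.4,-8.5,-0.4],
    [-9.2,-12.2,-0.4],
    [-11.5,-15.3,-0.4],
    [-13,-17.3,0],
    [-13,-17.3,3],
    [-13,-17.3,6],
    [-13,-17.3,8],
    [-13,-17.3,9],
    [-13,-17.3,9],
    [-13,-17.3,9],
  ],
  turn=[0,0,0,0,0,0,0,0,0,0,0,0],
)

```text
clock: 17.4
position: [0.563, -0.3054, 0.1068]
orientation: [0.002, 0.135, 0.991, 0.003]
wrist_force: [0.6, -0.3, 0.5]
grip_width: 0.0607
```

Run:
```python
from h import *
go((.562,-.307,.0666))
cv2.imwrite("pics/s7.png",np.hstack([cv2.resize(ctrl.grab_frame("side")[220:320,290:390],(400,400)),ctrl.grab_frame("wrist")[20:420,80:480]]))
```

```text
tcp [ 0.563  -0.3054  0.1068] t 17.4 w 0.0607 tilt z [ 0.0051  0.006  -1.    ]
(0.562, -0.307, 0.0666) -> [0.07, -0.21, 4.02]
```

View pics/s7.png

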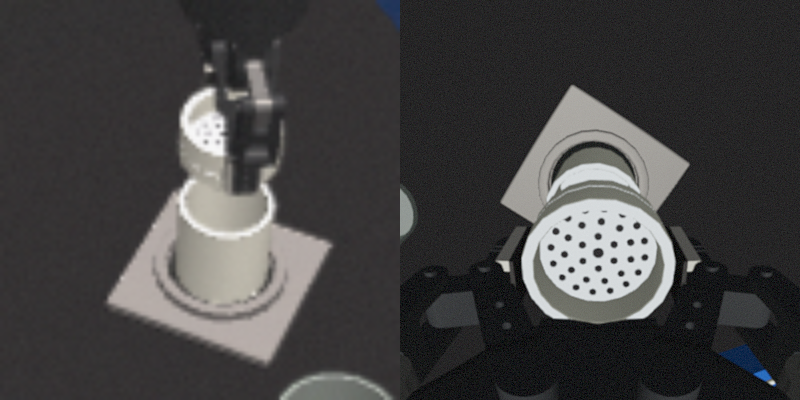

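The support hangs centred over the cup to within about 1–2 mm in both views. Lowering it.

Emit:
send_rows(
  slide=[
    [0.1,-0.2,0.8],
    [0.15,-0.2,1.8],
    [0.15,-0.2,2.6],
    [0.15,-0.2,3.2],
    [0.15,-0.2,3.6],
    [0.15,-0.2,3.9],
    [0.15,-0.2,4.1],
    [0.15,-0.2,4.1],
  ],
  turn=[0,0,0,0,0,0,0,0],
)

```text
clock: 18.3
position: [0.5618, -0.3075, 0.0669]
orientation: [0.003, 0.135, 0.991, 0.003]
wrist_force: [-1.0, 0.2, -0.6]
grip_width: 0.061
```

Emit:
send_rows(
  slide=[
    [0,0,0.1],
    [0,0,0.2],
    [0,0,0.25],
    [0,0,0.25],
  ],
  turn=[0,0,0,0],
)

```text
clock: 18.7
position: [0.5621, -0.3076, 0.0668]
orientation: [0.004, 0.135, 0.991, 0.003]
wrist_force: [-4.7, 3.1, 14.6]
grip_width: 0.0606
```

Contact at 14.6 N, at the expected height (0.0668). Releasing and backing off.

Emit:
send_rows(
  slide=[
    [0,0,0],
    [0,0,0],
    [0,0,0],
    [0,0,0],
    [0,0,0],
    [0,0,0],
  ],
  turn=[0,0,0,0,0,0],
  fingers=100,
)

```text
clock: 19.3
position: [0.5621, -0.3076, 0.0665]
orientation: [0.003, 0.135, 0.991, 0.003]
wrist_force: [-0.2, -0.6, -1.3]
grip_width: 0.085
```

Emit:
send_rows(
  slide=[
    [0,0,-1.5],
    [0,0,-4],
    [0,0,-7],
    [0,0,-10],
    [0,0,-12.5],
    [0,0,-13.5],
    [0,0,-13.5],
    [0,0,-13.5],
    [0,0,-13.5],
  ],
  turn=[0,0,0,0,0,0,0,0,0],
)

```text
clock: 20.2
position: [0.5602, -0.3078, 0.1999]
orientation: [0.002, 0.135, 0.991, 0.004]
wrist_force: [0.3, 0.4, 0.2]
grip_width: 0.0853
```

Run:
```python
from h import *
f,c,o=look(["support"]); print(o)
for d in o["support"]: print(atz("wrist",d[0],.056,c).round(4))
circ("wrist","support",.098,c)
go((.372,-.257,.2))
cv2.imwrite("pics/s8.png",np.hstack([cv2.resize(ctrl.grab_frame("side")[220:320,290:390],(400,400)),f[20:420,80:480]]))
```

```text
{'support': [([192.4, 273.3], 0.77)]}
[ 0.5571 -0.3107  0.056 ]
support wrist z 0.098 c 0.5579 -0.3079 r 0.0319 conf 0.82
tcp [ 0.5605 -0.3081  0.2002] t 20.35 w 0.0851 tilt z [ 0.0058  0.0063 -1.    ]
(0.372, -0.257, 0.2) -> [19.53, -0.13, -0.05]
```

View pics/s8.png

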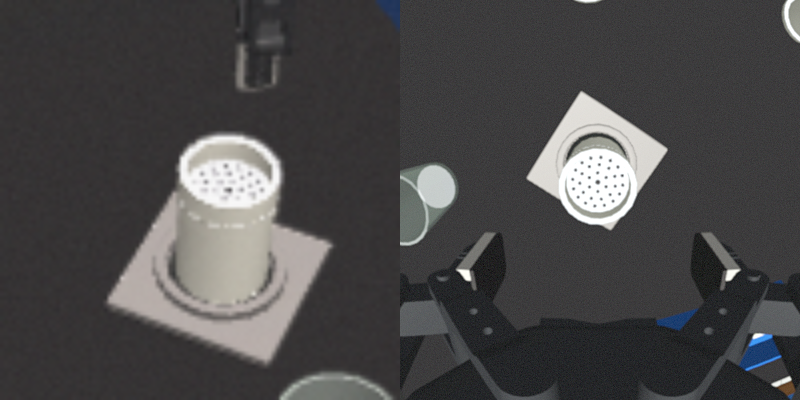

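The support is seated flat on the cup with an even seam; its centre hole is at full-frame (202,278). Next is the white tall funnel.

Run:
```python
from h import *
c=ctrl.calibration("wrist"); print("support hole",atz("wrist",(202,277.7),.080,c))
```

```text
support hole [ 0.56148994 -0.3082744   0.08      ]
```

Emit:
send_rows(
  slide=[
    [1,0,0],
    [3,0,0],
    [6,0,0],
    [9.5,0,0],
    [13,0,0],
    [16,0,0],
    [18.5,0,0],
    [19.5,0,0],
    [19.5,0,0],
    [19.5,0,0],
    [19.5,0,0],
  ],
  turn=[0,0,0,0,0,0,0,0,0,0,0],
)

```text
clock: 21.5
position: [0.374, -0.2562, 0.1997]
orientation: [0.003, 0.135, 0.991, 0.003]
wrist_force: [0.3, -0.2, 0.2]
grip_width: 0.0853
```

Run:
```python
from h import *
f,c,o=look(["tall_funnel"]); print(o)
for d in o["tall_funnel"]: print(atz("wrist",d[0],0,c).round(4))
for z in (.02,.095): circ("wrist","tall_funnel",z,c)
go((.372,-.257,.045))
cv2.imwrite("pics/w9.png",f)
```

```text
{'tall_funnel': [([176.2, 268.2], 0.68), ([73.4, 232.3], 0.62), ([324.6, 556.4], 0.19)]}
[ 0.3648 -0.2635  0.    ]
[ 0.249  -0.2697  0.    ]
[0.7591 0.1746 0.    ]
tall_funnel wrist z 0.02 c 0.2418 -0.2767 r 0.0412 conf 0.63
tall_funnel wrist z 0.02 c 0.377 -0.2671 r 0.0421 conf 0.61
tall_funnel wrist z 0.095 c 0.2576 -0.2684 r 0.0316 conf 0.63
tall_funnel wrist z 0.095 c 0.3611 -0.2608 r 0.0323 conf 0.61
tcp [ 0.3732 -0.256   0.1994] t 21.7 w 0.0856 tilt z [ 0.0058  0.006  -1.    ]
(0.372, -0.257, 0.045) -> [0.15, -0.24, 15.44]
```

View pics/w9.png

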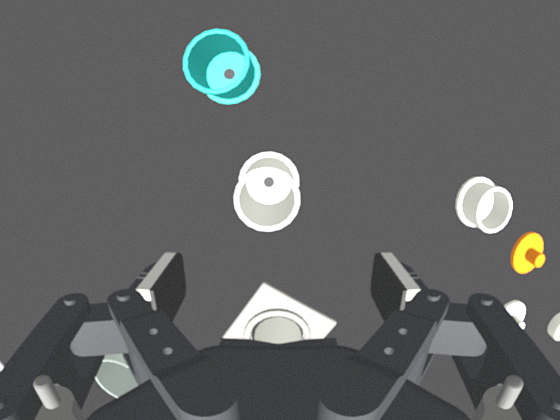

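The white tall funnel shows its dark spot at (182,269) and its rim centre at (198,267). The turquoise one, at (70,222), is not meant; the short white one is at (205,485).

Run:
```python
from h import *
c=ctrl.calibration("wrist")
print(atz("wrist",(182,269),.02,c),atz("wrist",(198,267.3),.095,c)); print("top rim",atz("top",(250,368.8),.095), tri(ray("wrist",(198,267.3),c),ray("top",(250,368.8))))
go((.3665,-.2625,.12),(.3665,-.2625,.04))
```

```text
[ 0.36642989 -0.26264921  0.02      ] [ 0.36470619 -0.26210504  0.095     ]
top rim [ 0.3646561  -0.25939137  0.095     ] (array([ 0.36582288, -0.26179576,  0.08738098]), np.float64(0.0023147224057255694))
tcp [ 0.3732 -0.256   0.1994] t 21.7 w 0.0856 tilt z [ 0.0058  0.006  -1.    ]
(0.3665, -0.2625, 0.12) -> [0.51, -0.86, 7.94]
(0.3665, -0.2625, 0.04) -> [0.54, -0.92, 15.94]
```

Emit:
send_rows(
  slide=[
    [0.5,-0.9,0.5],
    [0.55,-0.9,2],
    [0.55,-0.9,5],
    [0.55,-0.9,8.5],
    [0.55,-0.9,11.5],
    [0.55,-0.9,14],
    [0.55,-0.9,15.4],
    [0.55,-0.9,15.4],
    [0.55,-0.9,15.4],
  ],
  turn=[0,0,0,0,0,0,0,0,0],
)

```text
clock: 22.6
position: [0.366, -0.2628, 0.0453]
orientation: [0.002, 0.135, 0.991, 0.003]
wrist_force: [0.2, 0.1, 1.0]
grip_width: 0.0855
```

Emit:
send_rows(
  slide=[
    [0,0,0],
    [0,0,0],
    [0,0,0],
    [0,0,0],
    [0,0,0],
    [0,0,0],
    [0,0,0],
  ],
  turn=[0,0,0,0,0,0,0],
  fingers=0,
  force=40,
)

```text
clock: 23.3
position: [0.3666, -0.2632, 0.0463]
orientation: [0.003, 0.135, 0.991, 0.003]
wrist_force: [-1.1, 0.5, 5.6]
grip_width: 0.0507
```

Emit:
send_rows(
  slide=[
    [0,0,-2],
    [0,0,-5],
    [0,0,-9],
    [0,0,-13],
    [0,0,-16],
    [0,0,-17],
    [0,0,-17],
    [0,0,-17],
    [0,0,-17],
  ],
  turn=[0,0,0,0,0,0,0,0,0],
)

```text
clock: 24.2
position: [0.3646, -0.2635, 0.2148]
orientation: [0.002, 0.135, 0.991, 0.003]
wrist_force: [0.2, 0.7, -0.4]
grip_width: 0.0509
```

Run:
```python
from h import *
go((.561,-.308,.213))
f=ctrl.grab_frame("wrist"); cv2.imwrite("pics/w10.png",np.hstack([f[20:420,80:480],cv2.resize(ctrl.grab_frame("side")[180:320,200:340],(400,400))]))
```

```text
tcp [ 0.3646 -0.2635  0.2148] t 24.2 w 0.0509 tilt z [ 0.004   0.0064 -1.    ]
(0.561, -0.308, 0.213) -> [-20.12, 0.97, 0.23]
```

View pics/w10.png

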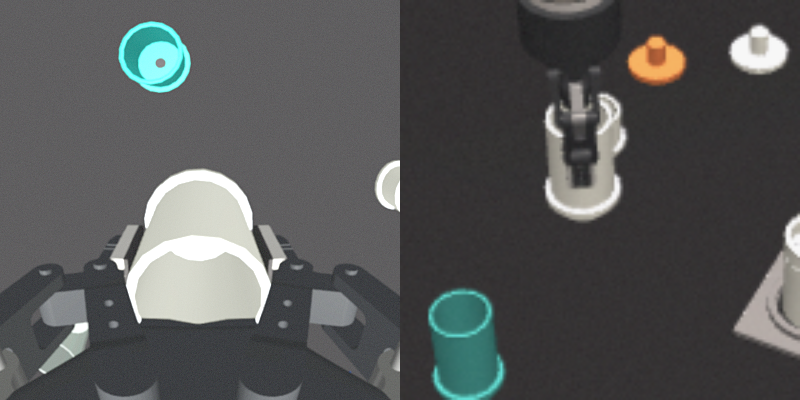

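The white tall funnel is held upright, and the turquoise one is still standing. Carrying it over the support.

Emit:
send_rows(
  slide=[
    [-1,0,0],
    [-3,0.1,0],
    [-6,0.3,0],
    [-9.5,0.5,0],
    [-13,0.6,0],
    [-16.5,0.8,0],
    [-19,1,0.2],
    [-20.1,1,2],
    [-20.1,1,4],
    [-20.1,1,5.5],
    [-20.1,1,5.5],
    [-20.1,1,5.5],
  ],
  turn=[0,0,0,0,0,0,0,0,0,0,0,0],
)

```text
clock: 25.5
position: [0.5612, -0.3077, 0.1603]
orientation: [0.001, 0.135, 0.991, 0.003]
wrist_force: [0.3, -0.0, -0.2]
grip_width: 0.0506
```

Run:
```python
from h import *
go((.5615,-.3077,.130))
f=ctrl.grab_frame("wrist"); cv2.imwrite("pics/s11.png",np.hstack([cv2.resize(ctrl.grab_frame("side")[180:310,290:420],(400,400)),f[20:420,80:480]]))
```

```text
tcp [ 0.5612 -0.3077  0.1603] t 25.5 w 0.0506 tilt z [ 0.0035  0.0063 -1.    ]
(0.5615, -0.3077, 0.13) -> [-0.02, -0.01, 3.03]
```

View pics/s11.png

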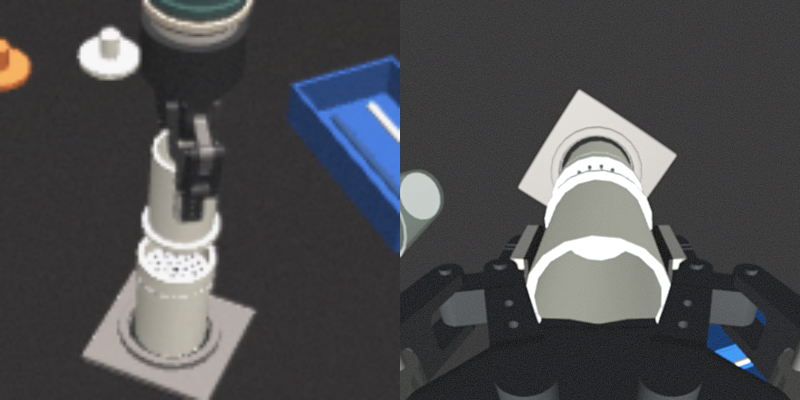

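The funnel hangs over the support, within about 1.5 mm in the side view and centred in the wrist view. Lowering it.

Emit:
send_rows(
  slide=[
    [0.1,0,0.6],
    [0.1,0,1.3],
    [0.1,0,1.9],
    [0.1,0,2.3],
    [0.1,0,2.7],
    [0.1,0,3.0],
    [0.1,0,3.1],
    [0.1,0,3.2],
    [0.1,0,3.2],
  ],
  turn=[0,0,0,0,0,0,0,0,0],
)

```text
clock: 26.5
position: [0.5613, -0.308, 0.1305]
orientation: [0.003, 0.136, 0.991, 0.003]
wrist_force: [-1.6, -0.1, 5.1]
grip_width: 0.0509
```

Emit:
send_rows(
  slide=[
    [0,0,0.1],
    [0,0,0.15],
    [0,0,0.15],
  ],
  turn=[0,0,0],
)

```text
clock: 26.8
position: [0.5616, -0.3083, 0.1304]
orientation: [0.003, 0.136, 0.991, 0.003]
wrist_force: [-3.1, 1.4, 9.1]
grip_width: 0.0512
```

Emit:
send_rows(
  slide=[
    [0,0,0],
    [0,0,0],
    [0,0,0],
    [0,0,0],
    [0,0,0],
    [0,0,0],
  ],
  turn=[0,0,0,0,0,0],
  fingers=100,
)

```text
clock: 27.4
position: [0.5615, -0.3082, 0.1303]
orientation: [0.003, 0.136, 0.991, 0.003]
wrist_force: [-1.0, 0.3, -0.6]
grip_width: 0.0854
```

Emit:
send_rows(
  slide=[
    [0,0,-1],
    [0,0,-3],
    [0,0,-6],
    [0,0,-9],
    [0,0,-12],
    [0,0,-14],
    [0,0,-15],
    [0,0,-15],
    [0,0,-15],
    [0,0,-15],
  ],
  turn=[0,0,0,0,0,0,0,0,0,0],
)

```text
clock: 28.4
position: [0.5598, -0.3085, 0.2787]
orientation: [0.002, 0.136, 0.991, 0.003]
wrist_force: [-0.2, 0.7, -0.5]
grip_width: 0.085
```

Run:
```python
from h import *
f=ctrl.grab_frame("wrist"); c=ctrl.calibration("wrist"); go((.655,.033,.25),(.655,.033,.19)); print("pred rim",proj("wrist",(.561,-.308,.179),c).round(1),"spot",proj("wrist",(.561,-.308,.104),c).round(1))
circ("top","lid",.015)
cv2.imwrite("pics/s12.png",np.hstack([cv2.resize(ctrl.grab_frame("side")[180:310,290:420],(400,400)),f[20:420,80:480]]))
```

```text
tcp [ 0.5598 -0.3086  0.2788] t 28.45 w 0.0855 tilt z [ 0.005   0.0058 -1.    ]
(0.655, 0.033, 0.25) -> [0.02, 35.44, 3.12]
(0.655, 0.033, 0.19) -> [0.04, 35.4, 9.12]
pred rim [209. 279.] spot [188.6 278.1]
lid top z 0.015 c 0.5556 0.0552 r 0.0305 conf 0.7
lid top z 0.015 c 0.6613 0.028 r 0.0308 conf 0.66
```

View pics/s12.png

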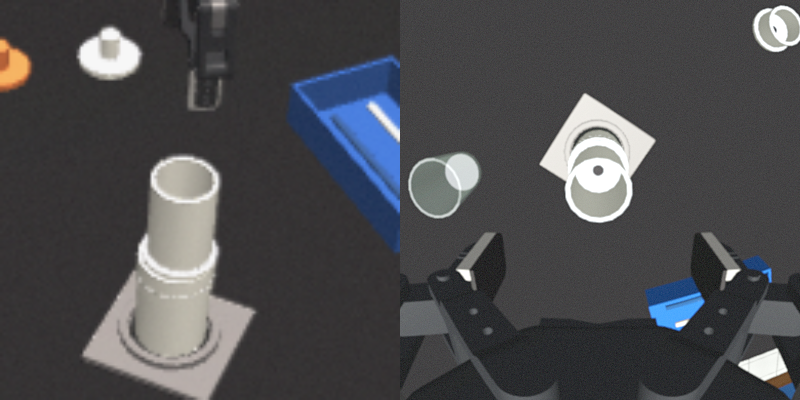

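The funnel is seated flush on the support: spot at full-frame (190,278) and rim at (207,278), as predicted for (0.561,-0.308). Next is the white lid.

Emit:
send_rows(
  slide=[
    [0,1.5,0],
    [-0.1,5,0],
    [-0.2,9,0],
    [-0.2,13,0],
    [-0.3,17,0],
    [-0.4,21,0],
    [-0.5,25,2],
    [-0.5,29,4],
    [-0.5,33,6],
    [-0.5,35.2,9],
    [-0.5,35.2,9],
    [-0.5,35.2,9],
  ],
  turn=[0,0,0,0,0,0,0,0,0,0,0,0],
)

```text
clock: 29.75
position: [0.6593, 0.0306, 0.1906]
orientation: [0.001, 0.135, 0.991, 0.003]
wrist_force: [0.0, -0.2, 0.8]
grip_width: 0.0855
```

Emit:
send_rows(
  slide=[
    [0,0,0],
    [0,0,0],
  ],
  turn=[0,0],
  fingers=60,
)

```text
clock: 29.95
position: [0.6597, 0.0293, 0.1919]
orientation: [0.002, 0.136, 0.991, 0.003]
wrist_force: [-0.7, 0.2, 0.0]
grip_width: 0.0594
```

Run:
```python
from h import *
f,c,o=look(["lid"]); print(o)
for d in o["lid"]: print(atz("wrist",d[0],0,c).round(4))
for z in (.017,): circ("wrist","lid",z,c)
go((.66,.03,.024))
cv2.imwrite("pics/w13.png",cv2.resize(f[100:300,180:380],(600,600)))
```

```text
{'lid': [([184.8, 279.0], 0.81), ([79.3, 273.6], 0.79)]}
[ 0.6609  0.0308 -0.    ]
[0.5539 0.055  0.    ]
lid wrist z 0.017 c 0.5537 0.0565 r 0.0304 conf 0.93
lid wrist z 0.017 c 0.6602 0.0301 r 0.0306 conf 0.73
lid wrist z 0.017 c 0.4484 -0.0391 r 0.0398 conf 0.43
tcp [0.6596 0.0297 0.1916] t 30.1 w 0.051 tilt z [ 0.005   0.0051 -1.    ]
(0.66, 0.03, 0.024) -> [0.03, -0.06, 16.76]
```

View pics/w13.png

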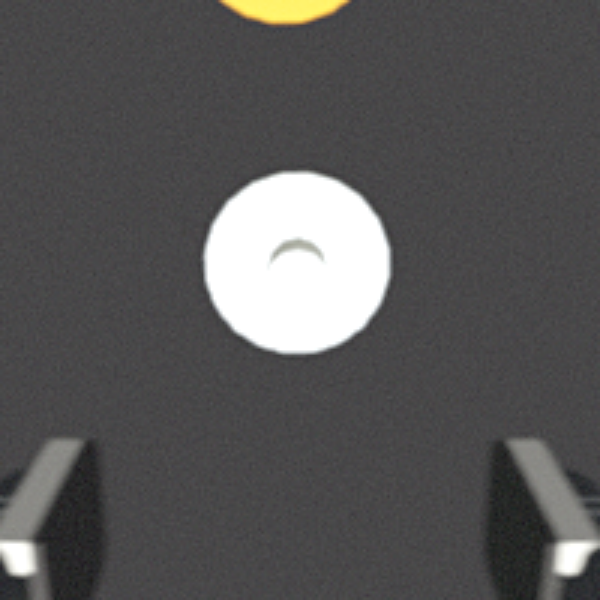

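The white lid is in view with its knob, disc centre at full-frame (187,279); the orange one is above it and avoided. Grasping the knob.

Emit:
send_rows(
  slide=[
    [0,0,2],
    [0,0,5],
    [0,0,9],
    [0,0,12.5],
    [0,0,15],
    [0,0,16.2],
    [0,0,16.7],
    [0,0,16.7],
    [0,0,16.7],
  ],
  turn=[0,0,0,0,0,0,0,0,0],
)

```text
clock: 31.0
position: [0.6616, 0.0305, 0.0262]
orientation: [0.003, 0.135, 0.991, 0.003]
wrist_force: [0.2, -0.3, -0.9]
grip_width: 0.0512
```

Emit:
send_rows(
  slide=[
    [0,0,0],
    [0,0,0],
    [0,0,0],
    [0,0,0],
    [0,0,0],
    [0,0,0],
    [0,0,0],
  ],
  turn=[0,0,0,0,0,0,0],
  fingers=0,
  force=40,
)

```text
clock: 31.7
position: [0.6626, 0.0305, 0.0277]
orientation: [0.004, 0.135, 0.991, 0.003]
wrist_force: [-0.6, 0.5, 5.6]
grip_width: 0.0183
```

Emit:
send_rows(
  slide=[
    [0,0,-2],
    [0,0,-5],
    [0,0,-9],
    [0,0,-13],
    [0,0,-17],
    [0,0,-21],
    [0,0,-24],
    [0,0,-24],
    [0,0,-24],
    [0,0,-24],
  ],
  turn=[0,0,0,0,0,0,0,0,0,0],
)

```text
clock: 32.7
position: [0.6593, 0.0292, 0.266]
orientation: [0.003, 0.135, 0.991, 0.003]
wrist_force: [0.2, -0.2, -0.5]
grip_width: 0.0184
```

Run:
```python
from h import *
go((.561,-.308,.26))
f,c,o=look(["lid"]); print(o); s=ctrl.observe()["position"]
for z in (.015,): circ("wrist","lid",s[2]-.0245+z,c)
```

```text
tcp [0.6593 0.0292 0.266 ] t 32.7 w 0.0184 tilt z [ 0.0069  0.0054 -1.    ]
(0.561, -0.308, 0.26) -> [0.42, -35.13, 0.35]
{'lid': [([86.5, 272.7], 0.79), ([237.0, 277.3], 0.72)]}
lid wrist z 0.2563027770510769 c 0.656 0.0289 r 0.031 conf 0.98
lid wrist z 0.2563027770510769 c 0.5781 0.0497 r 0.0121 conf 0.68
```

Emit:
send_rows(
  slide=[
    [0,-1.5,0],
    [0.1,-5,0],
    [0.1,-9,0],
    [0.2,-13,0],
    [0.2,-17,0],
    [0.3,-21,0],
    [0.3,-25,0],
    [0.3,-29,0],
    [0.3,-33,0],
    [0.3,-35.1,0.5],
    [0.3,-35.1,2.5],
    [0.3,-35.1,2.5],
  ],
  turn=[0,0,0,0,0,0,0,0,0,0,0,0],
)

```text
clock: 34.05
position: [0.5597, -0.3091, 0.2356]
orientation: [0.0, 0.137, 0.991, 0.004]
wrist_force: [-0.1, 0.3, -1.1]
grip_width: 0.0181
```

Emit:
send_rows(
  slide=[
    [0,0,0],
    [0,0,0],
  ],
  turn=[0,0],
)

```text
clock: 34.25
position: [0.5595, -0.3089, 0.2357]
orientation: [-0.0, 0.137, 0.991, 0.004]
wrist_force: [-0.1, -0.4, -0.9]
grip_width: 0.0185
```

Run:
```python
from h import *
go((.562,-.308,.1945))
f=ctrl.grab_frame("side")
cv2.imwrite("pics/s14.png",f)
z=ctrl.observe()["position"][2]
circ("side","lid",z-.0277+.0155)
w,c,o=look(["lid"]);circ("wrist","lid",z-.0277+.0155,c); circ("wrist","tall_funnel",.179,c)
# funnel rim in side: bright edges cols in rows around rim; compare with predicted
print("pred rim edges", [proj("side",(.561+dx,-.308+dy,.179)).round(1).tolist() for dx,dy in((-.0245,.009),(.0245,-.009))])
print("pred disc edges",[proj("side",(.561+dx,-.308+dy,z-.0277+.0155)).round(1).tolist() for dx,dy in((-.028,.0105),(.028,-.0105))])
g=f[:,:,1].astype(int)
for r in range(170,255,5): print(r,g[r,325:385:2].tolist())
```

```text
tcp [ 0.5595 -0.3089  0.2357] t 34.25 w 0.0185 tilt z [ 9.0e-04  7.3e-03 -1.0e+00]
(0.562, -0.308, 0.1945) -> [-0.22, 0.12, 4.12]
lid side z 0.2238542534758597 c 0.5578 -0.3082 r 0.032 conf 0.63
lid side z 0.2238542534758597 c 0.4657 -0.1787 r 0.0297 conf 0.52
lid wrist z 0.2238542534758597 c 0.5206 -0.1423 r 0.0158 conf 0.69
lid wrist z 0.2238542534758597 c 0.558 -0.3091 r 0.0313 conf 0.56
pred rim edges [[238.8, 337.5], [238.2, 359.8]]
pred disc edges [[224.5, 336.7], [223.8, 362.8]]
170 [101, 147, 162, 172, 182, 184, 34, 36, 38, 37, 41, 43, 42, 38, 46, 41, 44, 42, 41, 45, 37, 43, 42, 39, 49, 47, 46, 50, 52, 45]
175 [51, 50, 49, 51, 70, 51, 40, 35, 38, 41, 41, 39, 41, 44, 45, 40, 43, 46, 47, 44, 44, 42, 43, 40, 50, 51, 51, 45, 50, 51]
180 [51, 52, 48, 50, 50, 49, 49, 48, 36, 42, 41, 40, 41, 44, 40, 42, 40, 43, 41, 43, 45, 45, 40, 51, 52, 50, 51, 49, 49, 48]
185 [50, 49, 52, 50, 50, 50, 51, 49, 51, 40, 44, 38, 37, 44, 43, 44, 43, 43, 45, 54, 51, 49, 51, 52, 47, 49, 51, 50, 50, 50]
190 [53, 51, 50, 47, 53, 50, 48, 50, 48, 39, 41, 49, 44, 38, 51, 54, 78, 56, 47, 48, 50, 50, 54, 50, 51
[... 909 characters left out ...]
52, 50, 50, 51, 52]
230 [50, 49, 51, 50, 51, 53, 47, 140, 188, 246, 247, 247, 247, 247, 247, 247, 246, 174, 67, 51, 51, 50, 48, 50, 49, 49, 56, 55, 50, 51]
235 [52, 50, 52, 51, 53, 52, 51, 133, 175, 180, 186, 183, 178, 173, 166, 158, 146, 207, 52, 50, 48, 48, 53, 49, 47, 52, 54, 48, 47, 50]
240 [50, 51, 50, 51, 54, 49, 52, 209, 198, 183, 185, 182, 177, 169, 163, 155, 142, 240, 108, 52, 54, 50, 55, 53, 53, 52, 54, 50, 49, 53]
245 [54, 50, 49, 54, 53, 52, 53, 129, 143, 155, 157, 244, 245, 246, 244, 197, 183, 176, 65, 50, 46, 51, 51, 48, 53, 51, 47, 52, 47, 48]
250 [50, 52, 49, 48, 50, 53, 53, 135, 148, 156, 162, 168, 176, 182, 185, 185, 182, 169, 56, 49, 51, 48, 53, 50, 54, 54, 53, 50, 50, 51]
```

The numbers agree: relative to the funnel rim the lid sits about 2.5–3 mm toward −x, matching TCP 0.5595 against the 0.562 target. Correcting and lowering.

Emit:
send_rows(
  slide=[
    [-0.25,0.1,0.5],
    [-0.25,0.1,1.2],
    [-0.25,0.1,2],
    [-0.25,0.1,2.7],
    [-0.25,0.1,3.3],
    [-0.25,0.1,3.7],
    [-0.25,0.1,4],
    [-0.25,0.1,4.15],
    [-0.25,0.1,4.25],
    [-0.25,0.1,4.25],
  ],
  turn=[0,0,0,0,0,0,0,0,0,0],
)

```text
clock: 35.55
position: [0.5634, -0.3086, 0.1948]
orientation: [0.002, 0.137, 0.991, 0.003]
wrist_force: [-0.4, 0.2, 4.8]
grip_width: 0.0181
```

Emit:
send_rows(
  slide=[
    [0,0,0.1],
    [0,0,0.1],
  ],
  turn=[0,0],
)

```text
clock: 35.75
position: [0.5639, -0.3088, 0.1948]
orientation: [0.002, 0.137, 0.991, 0.003]
wrist_force: [-1.2, 0.3, 6.4]
grip_width: 0.0185
```

Emit:
send_rows(
  slide=[
    [0,0,0],
    [0,0,0],
    [0,0,0],
    [0,0,0],
    [0,0,0],
  ],
  turn=[0,0,0,0,0],
  fingers=60,
)

```text
clock: 36.25
position: [0.5638, -0.3088, 0.1946]
orientation: [0.002, 0.137, 0.991, 0.003]
wrist_force: [0.4, 0.4, -0.2]
grip_width: 0.051
```

Emit:
send_rows(
  slide=[
    [0,0,-1],
    [0,0,-3],
    [0,0,-6],
    [0,0,-9],
    [0,0,-11],
    [0,0,-12],
    [0,0,-12],
    [0,0,-12],
  ],
  turn=[0,0,0,0,0,0,0,0],
)

```text
clock: 37.05
position: [0.5628, -0.3092, 0.3137]
orientation: [0.002, 0.137, 0.991, 0.003]
wrist_force: [0.2, 0.7, -1.9]
grip_width: 0.0513
```

Run:
```python
from h import *
go()
f=ctrl.grab_frame("wrist"); s=ctrl.grab_frame("side")
print("side pred disc",proj("side",(.561,-.308,.183)).round(1),"knob top",proj("side",(.561,-.308,.212)).round(1))
cv2.imwrite("pics/s15.png",np.hstack([cv2.resize(s[110:370,150:410],(520,520)),cv2.resize(f[140:300,210:350],(280,320),interpolation=2).repeat(1,0) if 0 else cv2.copyMakeBorder(cv2.resize(f[140:300,210:350],(280,320)),0,200,0,0,0)]))
```

```text
tcp [ 0.5628 -0.3092  0.3137] t 37.05 w 0.0513 tilt z [ 0.0041  0.0064 -1.    ]
side pred disc [237.3 348.7] knob top [228.  349.5]
```

View pics/s15.png

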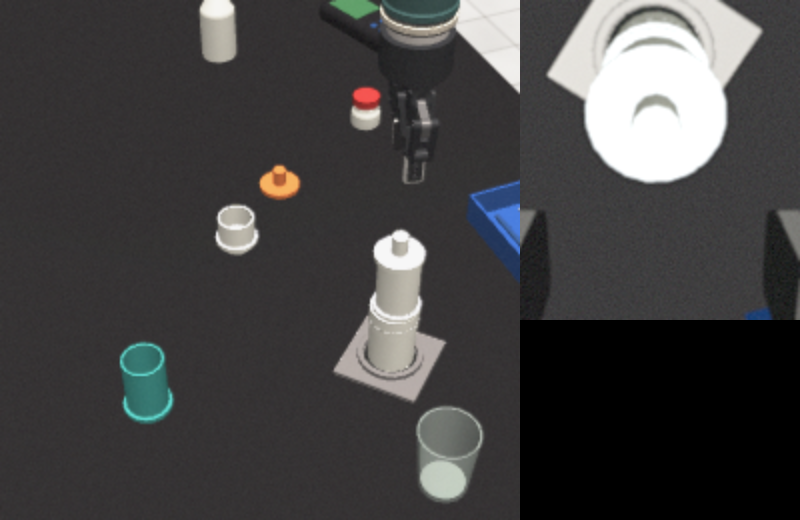

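The full stack stands upright, with the lid disc at crop (400,252) against a predicted (397,254), so it is seated. The bystanders are in their places. Handing in.

```bash
python3 -c "
from h import *
print(ctrl.finish_job())"
```

```text
the job is handed in; nothing more can be done
None
```

The filtration unit is built on the grey foot: receiver cup, filter support, white tall funnel and white lid. I set each piece down and let it go before fetching the next. I handed in at about 37 s, with the gripper about 10 cm above the stack and touching nothing.

- **Seating:** each piece met resistance within about 1 mm of its expected height. The peak force I read was about 15 N, when the support met the cup.
- **Last look:** the side and wrist pictures show an upright stack with even seams. The lid disc is within about 2 pixels of its predicted place.
- **Bystanders:** I never touched the short funnel, wash bottle, sample jar, beaker or the coloured look-alikes. All of them show standing in the last picture.
- **Disagreements:**
  - Close up, the wrist camera read held pieces about 2–5 mm toward −x, so I also used the side view and the gripper position.
  - The lid hung about 2.5–3 mm off before lowering, and I corrected it.
  - The tool leaned by up to about 0.5° at rest, with no visible effect on the stack.

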